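Set out inks and sample slips at a block-printing bench

ROBOT

A 7-joint arm with a two-finger parallel gripper is mounted at the origin on the work surface. World frame = base frame: x ahead of the robot, y to its left, z up, the work surface at z = 0. Lengths are in m, angles in rad, forces in N, time in s.
With the tool pointing down it reaches from about 0.4 to 0.85 m from the base axis. Payload 10.4 kg.
Tool frame: the origin (TCP) lies on the centre line of the jaws, within the pads' length; the fingertips stand r.tip_extent ahead of it and the grasp point (between the pads) lies 8 mm behind it (r.tip_extent is the distance from the TCP to the fingertips, in m); z points along the fingers, y is the direction in which the jaws open and shut (so a half turn about z gives the same grasp; the last joint's range is limited). The gripper opens to 87 mm and grips with 3 to 60 N. Pads are 19 mm wide; open, the fingers measure 117 mm over their backs; the gripper's body (75 mm by 190 mm) begins 51 mm behind the grasp point.
Start: joints at [1.155, 0.332, -0.065, 1.46, 0.022, 1.35, -0.088], TCP at [0.239, -0.577, 0.234] pointing down, gripper open.
Joint ranges: [-2.6, 2.6], [-0.5, 2.12], [-1.47, 1.34], [0.16, 2.42], [-1.27, 4.41], [0.06, 2.06], [-2.6, 2.6]. Speed limits (rad/s): [2.22, 2.22, 2.79, 2.79, 3.14, 3.14, 3.14].

INTERFACE

Orientations are given as a unit quaternion [x, y, z, w].
In Python, from bench import r gives the robot as it stands.
- The arm moves only by the shell command python3 -m jog 'ROWS' [FORCE]. ROWS is JSON, a list of rows, each a list of 7 numbers: the shift along the tool's x, y, z in cm, then the turn, a rotation vector about the tool's x, y, z in rad, then the opening, from -1 (shut) to 1 (fully open). In form: [[tx, ty, tz, wx, wy, wz, jaw], ...]. A call has 1 to 20 rows; each row shifts and turns the commanded pose from where the row before left it, along the tool's axes as they then stand; what a row does not reach is not made up. A row lasts 1/8 s, in which the tool goes at most 62.5 mm and 10.7 degrees, less where a joint would pass 70% of its speed; a pose out of reach is approached as far as the arm can. A call with a gripper value outside its range is refused whole. The fingers move at their own pace and stop on an object; FORCE is the grip in N (left out, the last holds). Time passes only in rows, so rows that do not move let the fingers close. It gives the time, the measured TCP pose, the force and the opening at its end, in the units of the state.
- r.read_state(): the state, without advancing time (a new reading comes with each control period).
- r.camera(name): name is "scene" or "top" or "wrist"; returns a dict with "frame" (420x560x3 uint8, red, green, blue), "fx", "fy", "cx", "cy" (pixels), "camera_from_world" (4x4, takes a point from world to camera coordinates). Camera axes: x right, y down, z forward; pixel columns grow to the right and rows downward; lengths in m; the calibration is good to about 2 mm. The wrist camera is an equidistant fisheye: a pixel r from the principal point sees the ray r / f radians off the axis. A picture is of the moment at which its call begins. There is no depth.
- r.close_job(): hands the job in, once; it reports no verdict.
Trained networks look in a picture, given as the dict that the camera call returned (one of the last four; its "shot" number tells which), for a name from the list of things; names that differ only in an ending like _2 or _b are one class to them, and where a whole thing is asked for, a point or a joint stands for the part that bears it (a point fixed in the world has none). Each returns a list of dicts, best first, with "score" (0 to 1); they miss things now and then, are a little off and sometimes report something else, mostly with a low value. They report only what shows in the picture. A call takes as long as a camera call. They do not tell look-alikes from the thing itself.
- r.search_frame(picture, thing): "rect" ([left, top, right, bottom] in pixels, round what is visible of it).
The state is a dict: "time": time; "joint_positions": joint angles; "joint_vel": joint speeds; "joint_torque": joint torques, N m; "ee_pos": TCP position; "eef_rot": TCP orientation; "ft_force": force on the tool from outside, world axes, zero at the start; "torque": the same for the moment, N m; "width": finger opening in m.
Only numpy, scipy, OpenCV 4.12 (cv2) and the standard library are available. Lean on these libraries where they do the work, as an engineer would, in place of code of your own. Each camera call takes 0.05 s, during which the arm holds its last target.

TASK

Finish setting out the inks: stand the blue jar and the red jar gently on the low shelf next to the black one, so that black, blue, red make one straight row, upright and close together with gaps of about half a finger. Lay the matching sample slips in the tray in the same order like roof shingles, the blue slip overlapping the end of the black one and the red slip overlapping the end of the blue one, each by about a third of its length and all in one straight line. Leave the black jar and black slip where they are, and do not disturb the carved block, the rubbing pad or the chisel.

Things in the scene. Friction and masses are not known exactly. Their poses are not given: they have to be found in the camera images.
- shelf: Low light-wood shelf standing on the bench, 100 (x) x 210 (y) mm, fixed. Origin: centre of its underside, on the bench. Its board's top is flat, 60 mm above the origin; a dark lip 8 mm thick and 12 mm high runs along its far (+x) edge only (inner face at x = +42 mm). The row of jars runs along the shelf's y axis on its centre line (x = 0); the black jar stands near the -y end and the row grows to +y. It may be on either side of the bench, turned by up to 0.25 rad.
- tray: Shallow plywood tray, 124 (x) x 270 (y) mm outside, fixed, walls 5 mm thick and 13 mm high. Origin: centre of its underside, on the bench; inner floor 5 mm above it. The row of slips runs along the tray's y axis on its centre line (x = 0); the black slip lies near the -y end and the row grows to +y. On the side of the bench opposite the shelf, turned by up to 0.25 rad.
- jar_black: Black closed ink jar with aluminium lid, already standing on the shelf; same size as the blue one. Origin: centre of its underside.
- jar_blue: Blue closed ink jar, round, 50 mm diameter up to 58 mm high, then a 44 mm aluminium lid from 62 to 75 mm; about 0.22 kg. Stands on the bench. Origin: centre of its underside, z up.
- jar_red: Red closed ink jar, same size as the blue one, standing on the bench. Origin: centre of its underside, z up.
- slip_black: Black-lacquered wooden sample slip, same size as the blue one, already lying flat on the tray's floor, its long side along the tray's y axis. Origin: centre of its underside.
- slip_blue: Blue-lacquered rigid wooden sample slip, 36 (x) x 80 (y, its long axis) x 8 (z) mm, about 25 g, same colour all over. Lies flat on the bench. Origin: centre of its underside.
- slip_red: Red-lacquered rigid wooden sample slip, same size as the blue one, lying flat on the bench. Origin: centre of its underside.
- block: Bystander: dark carved printing block, 90 x 200 x 27 mm, lying at the far side of the bench. Origin: centre of its underside.
- rubbing_pad: Bystander: dark blue rubbing pad with wooden bar handle, 65 (x) x 130 (y) x 54 (z) mm, near the robot on its left. Origin: centre of its underside.
- chisel: Bystander: wood-carving chisel lying along its y axis, 155 mm long, 18 mm high, near the robot on its right. Origin: on the bench below its middle.
There are look-alikes about, which are no part of the job. What is shaped like the jar_blue but yellow is not meant. Several things look just like the slip_red: the one meant starts farthest from the robot's base.

How it is judged:
By the outcome, as a careful person would: the job done as asked, in the order asked, and still so for the second after the job is handed in, with the robot touching nothing.
It also fails if it takes over 72 s, if anything falls off the work surface, if the arm or the gripper's body presses on something with over 40 N, if the wrist force passes 120 N, or if a joint passes its speed limit or range.

## Working session

There is one attempt and no reset: what is moved stays moved. The work goes in short steps, Python scripts to look and compute and a shell command to move; the robot and the scene stay as the last step left them, time stands still between calls to the robot, and variables do not carry over. Pictures are saved under pics/ and viewed, and the job is handed in when it is done.

```bash
ls; mkdir -p pics; python3 - <<'E'
from bench import r
import cv2,json
s=r.read_state();print(s, r.tip_extent)
for n in ("scene","top","wrist"):
    p=r.camera(n);cv2.imwrite(f"pics/{n}0.png",p["frame"][:,:,::-1]);print(n,p["fx"],p["fy"],p["cx"],p["cy"],p["camera_from_world"].tolist() if hasattr(p["camera_from_world"],'tolist') else p["camera_from_world"])
E
```

```text
pics
{'time': 0.0, 'joint_positions': array([ 1.15542849,  0.33281848, -0.06468915,  1.46093334,  0.02159935,
        1.34989073, -0.08848412]), 'joint_vel': array([ 0.00057973,  0.00177405,  0.00073954, -0.00084352, -0.00057962,
        0.00083175,  0.00034692]), 'joint_torque': array([-2.94484914e-05, -6.23244882e+01,  2.46439775e-02, -3.89905000e+01,
       -6.14896207e-02,  3.95705458e-02,  8.49386447e-05]), 'ee_pos': array([ 0.23906708, -0.57707575,  0.23279105]), 'eef_rot': array([ 9.80775783e-01,  1.95136889e-01, -1.64600949e-04, -6.56960155e-04]), 'ft_force': array([-0.23332632, -0.16115482, -0.53189358]), 'torque': array([-0.01428523,  0.0312073 , -0.01352207]), 'width': 0.08683307336935137} 0.011
scene 393.332087996415 393.332087996415 279.03668132888436 209.24683175243504 [[-0.5136535185279677, 0.8579667692149614, 0.007286002105398862, 0.3106712040982773], [0.5898186916207068, 0.35925847039861913, -0.723220065029782, -0.26586242754324774], [-0.6231163405967429, -0.3671871108436211, -0.6905792146536398, 1.2961487954031068], [0.0, 0.0, 0.0, 1.0]]
top 413.42169111652964 413.42169111652964 277.69570790931635 210.18737029312734 [[-0.0034691448715429085, -0.9999309223368741, 0.011230119696107217, -0.04995535617959623], [-0.9967219923743642, 0.0025498518870364275, -0.08086265004705226, 0.5416321494331162], [0.08082842910225406, -0.011473831525816677, -0.9966619869539418, 1.0813468591695092], [0.0, 0.0, 0.0, 1.0]]
wrist 325.19226210127806 325.19226210127806 276.7414047270489 213.52251150008743 [[0.3822919596036435, -0.9240415877243608, -4.2169320901097465e-05, -0.624100347828039], [-0.8848007544756533, -0.36607050637586735, 0.288305409663145, -0.034212664776900686], [-0.2664216254393102, -0.11017952857750572, -0.957538505220922, 0.39108420911899816], [0.0, 0.0, 0.0, 1.0]]
```

View pics/top0.png

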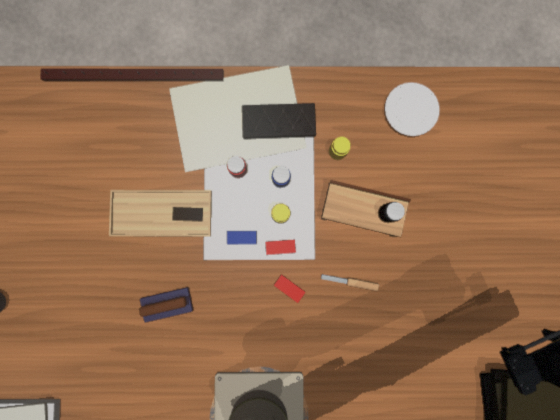

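View pics/scene0.png

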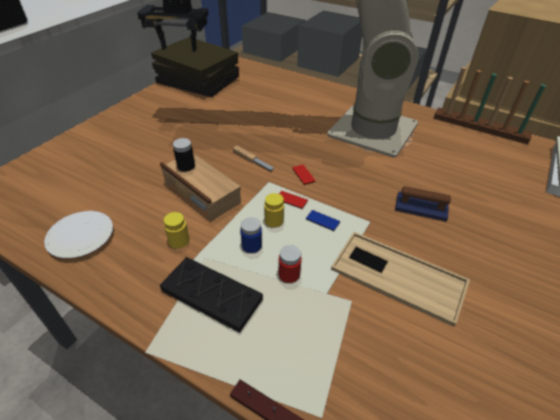

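View pics/wrist0.png

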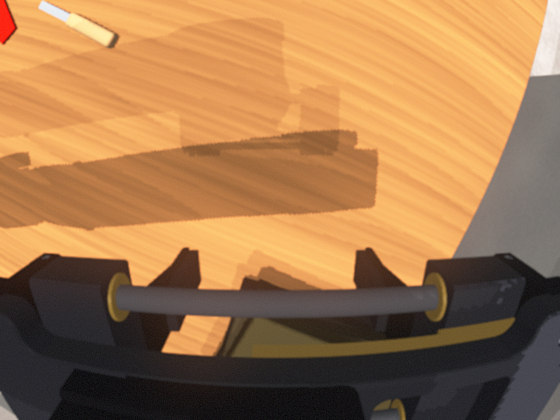

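```bash
cat > h.py <<'E'
import numpy as np, cv2
from bench import r
def ray(p,uv):
    T=np.array(p["camera_from_world"]);u=(uv[0]-p["cx"])/p["fx"];v=(uv[1]-p["cy"])/p["fy"]
    if p.get("fish"):
        rr=np.hypot(u,v);d=np.array([u/rr*np.sin(rr),v/rr*np.sin(rr),np.cos(rr)]) if rr>1e-9 else np.array([0,0,1.])
    else: d=np.array([u,v,1.])
    R=T[:3,:3];return -R.T@T[:3,3],R.T@d
def px2w(p,uv,z):
    c,d=ray(p,uv);return c+d*(z-c[2])/d[2]
def w2px(p,X):
    T=np.array(p["camera_from_world"]);X=np.atleast_2d(X);c=X@T[:3,:3].T+T[:3,3]
    if p.get("fish"):
        rho=np.hypot(c[:,0],c[:,1]);th=np.arctan2(rho,c[:,2]);k=np.where(rho>1e-9,th/np.maximum(rho,1e-9),1)
        return np.c_[p["fx"]*c[:,0]*k+p["cx"],p["fy"]*c[:,1]*k+p["cy"]]
    return np.c_[p["fx"]*c[:,0]/c[:,2]+p["cx"],p["fy"]*c[:,1]/c[:,2]+p["cy"]]
def cam(n,save=None):
    p=dict(r.camera(n));p["fish"]=(n=="wrist")
    if save: cv2.imwrite(f"pics/{save}.png",p["frame"][:,:,::-1])
    return p
def tilt(): return r.read_state()
E
python3 - <<'E'
import cv2
t=cv2.imread('pics/top0.png');s=cv2.imread('pics/scene0.png')
cv2.imwrite('pics/c1.png',cv2.resize(t[140:260,100:300],None,fx=4,fy=4,interpolation=cv2.INTER_CUBIC))
cv2.imwrite('pics/c2.png',cv2.resize(t[120:260,220:420],None,fx=4,fy=4,interpolation=cv2.INTER_CUBIC))
cv2.imwrite('pics/c3.png',cv2.resize(s[130:290,155:355],None,fx=3.7,fy=3.7,interpolation=cv2.INTER_CUBIC))
E
```

```text
(no output)
```

View pics/c1.png

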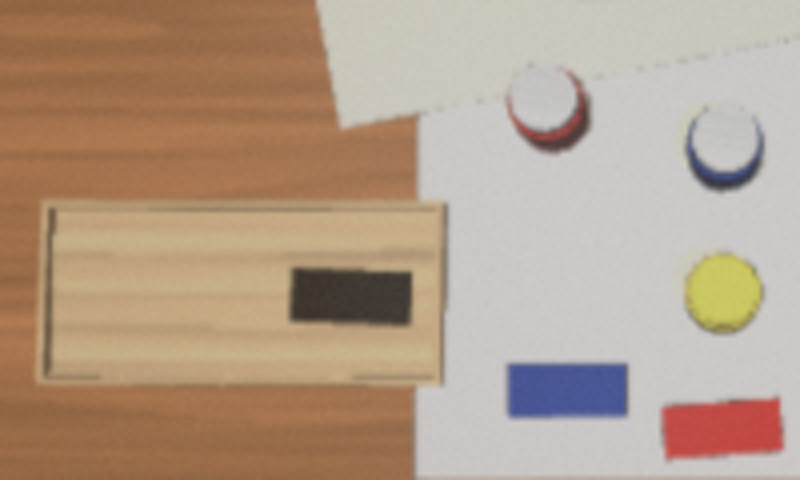

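View pics/c2.png

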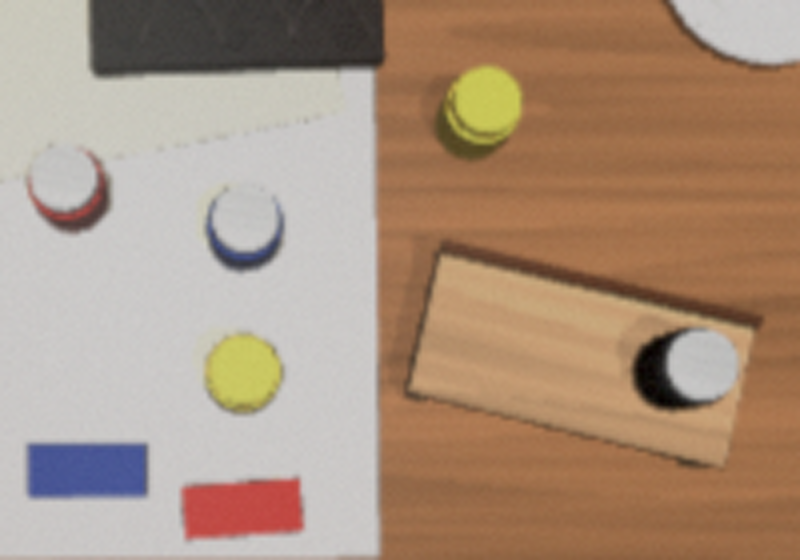

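View pics/c3.png

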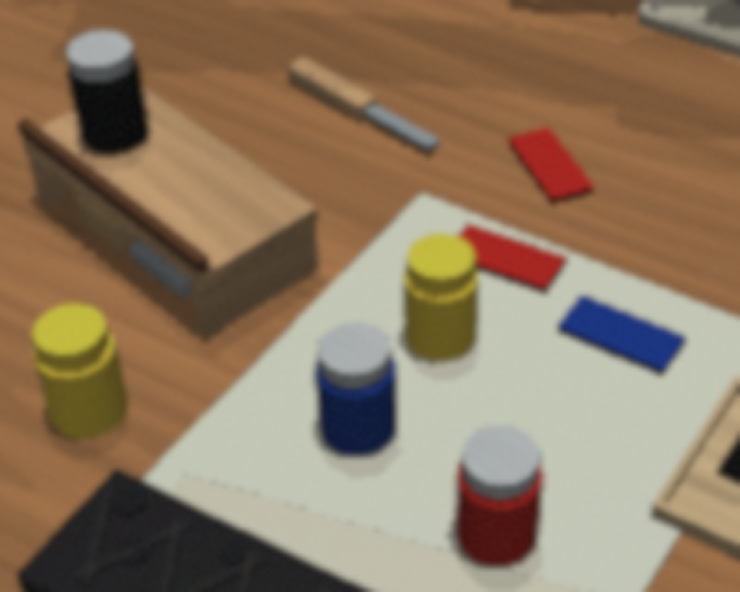

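```bash
cat > est.py <<'E'
from h import *
from scipy.optimize import least_squares
p=cam("top")
def c(pts,o,f=4): return [((x+.5)/f-.5+o[0],(y+.5)/f-.5+o[1]) for x,y in pts]
o1=(100,140);o2=(220,120)
def fitrect(name,model,px):
    # model Nx3 ; pose x,y,yaw
    model=np.array(model);px=np.array(px)
    def f(q):
        cs,sn=np.cos(q[2]),np.sin(q[2]);X=np.c_[model[:,0]*cs-model[:,1]*sn+q[0],model[:,0]*sn+model[:,1]*cs+q[1],model[:,2]]
        return (w2px(p,X)-px).ravel()
    i=np.array([px2w(p,u,m[2]) for u,m in zip(px,model)]).mean(0)
    s=least_squares(f,[i[0],i[1],0]);print(name,s.x.round(4),"res px",s.fun.round(1));return s.x
def sl(z):return [(.018,.04,z),(.018,-.04,z),(-.018,-.04,z),(-.018,.04,z)]
fitrect("tray",[(.062,.135,.013),(.062,-.135,.013),(-.062,-.135,.013),(-.062,.135,.013)],c([(42,203),(445,203),(441,384),(38,382)],o1))
fitrect("sblack",sl(.013),c([(292,268),(412,272),(410,325),(289,322)],o1))
fitrect("sblue",sl(.008),c([(508,364),(628,364),(628,416),(508,416)],o1))
fitrect("sred",sl(.008),c([(662,406),(779,399),(784,452),(668,459)],o1))
S=fitrect("shelf",[(.05,.105,.072),(.05,-.105,.072),(-.05,-.105,.06),(-.05,.105,.06)],c([(443,245),(762,320),(722,465),(408,393)],o2))
for n,u,o,z in(("jred",(544,98),o1,.075),("jblue",(724,140),o1,.075),("jblack",(703,366),o2,.135),("jyel",(724,291),o1,.075)):
    print(n,px2w(p,c([u],o)[0],z).round(4))
for n in("jar_blue","jar_red","jar_black","slip_red","slip_blue","slip_black","shelf","tray"):
  print(n,[(np.round(d["rect"],1).tolist(),round(d["score"],2)) for d in r.search_frame(p,n)][:3])
E
python3 est.py
```

```text
tray [ 0.5361  0.2638 -0.0047] res px [ 0.2 -0.7 -0.  -0.4  0.3  0.4 -0.4  0.7]
sblack [ 0.5331  0.1909 -0.0318] res px [ 0.1  0.1 -0.1 -0.1 -0.2  0.1  0.2 -0.1]
sblue [ 0.4703  0.0454 -0.0021] res px [ 0.2 -0.2 -0.1 -0.2 -0.1  0.2  0.   0.2]
sred [ 0.4438 -0.0588  0.0636] res px [ 0.   0.   0.5 -0.2  0.1 -0.  -0.6  0.2]
shelf [ 0.5415 -0.2768 -0.2344] res px [-0.1 -0.7 -0.  -0.8  0.6  1.1 -0.5  0.4]
jred [0.6558 0.0564 0.075 ]
jblue [ 0.6285 -0.0588  0.075 ]
jblack [ 0.5293 -0.3331  0.135 ]
jyel [ 0.5316 -0.0584  0.075 ]
jar_blue [([267.9, 165.7, 292.9, 187.7], 0.84), ([272.2, 206.9, 290.4, 224.7], 0.82), ([329.4, 135.4, 351.5, 157.7], 0.58)]
jar_red [([228.3, 158.4, 246.7, 178.2], 0.67)]
jar_black [([379.8, 202.1, 406.0, 222.7], 0.84)]
slip_red [([263.9, 240.0, 293.9, 255.7], 0.68)]
slip_blue [([229.4, 230.9, 255.3, 245.9], 0.79)]
slip_black [([171.3, 205.3, 204.8, 222.4], 0.55)]
shelf [([321.0, 180.3, 410.4, 237.4], 0.86)]
tray [([107.3, 190.6, 211.0, 235.2], 0.62), ([264.0, 238.2, 297.6, 256.4], 0.2)]
```

```bash
cat > ov.py <<'E'
from h import *
def pose(m,q):
    m=np.array(m,float);cs,sn=np.cos(q[2]),np.sin(q[2]);return np.c_[m[:,0]*cs-m[:,1]*sn+q[0],m[:,0]*sn+m[:,1]*cs+q[1],m[:,2]]
def poly(img,p,X,o,f,col=(0,255,0)):
    u=(w2px(p,X)-np.array(o)+.5)*f-.5
    cv2.polylines(img,[np.round(u*8).astype(int)],True,col,1,cv2.LINE_AA,3)
def circ(x,y,z,R):
    a=np.linspace(0,2*np.pi,60);return np.c_[x+R*np.cos(a),y+R*np.sin(a),0*a+z]
def jar(img,p,x,y,z,o,f):
    poly(img,p,circ(x,y,z,.025),o,f);poly(img,p,circ(x,y,z+.075,.022),o,f,(255,0,255))
def crop(p,o,wh,f): return cv2.resize(p["frame"][o[1]:o[1]+wh[1],o[0]:o[0]+wh[0],::-1].copy(),None,fx=f,fy=f,interpolation=cv2.INTER_CUBIC)
def rect(hx,hy,z): return [(hx,hy,z),(hx,-hy,z),(-hx,-hy,z),(-hx,hy,z)]
E
python3 - <<'E'
from ov import *
p=cam("scene");o=(155,130);f=3
I=crop(p,o,(265,180),f)
jar(I,p,.6558,.0564,0,o,f);jar(I,p,.6285,-.0588,0,o,f);jar(I,p,.5293,-.3331,.06,o,f)
poly(I,p,pose(rect(.05,.105,.06),(.5415,-.2768,-.2344)),o,f)
poly(I,p,pose(rect(.018,.04,.008),(.4703,.0454,-.002)),o,f)
poly(I,p,pose(rect(.018,.04,.008),(.4438,-.0588,.0636)),o,f)
poly(I,p,pose(rect(.018,.04,.013),(.5331,.1909,-.0318)),o,f,(255,255,0))
poly(I,p,pose(rect(.062,.135,.013),(.5361,.2638,-.0047)),o,f)
cv2.imwrite('pics/ov1.png',I)
E
```

```text
(no output)
```

View pics/ov1.png

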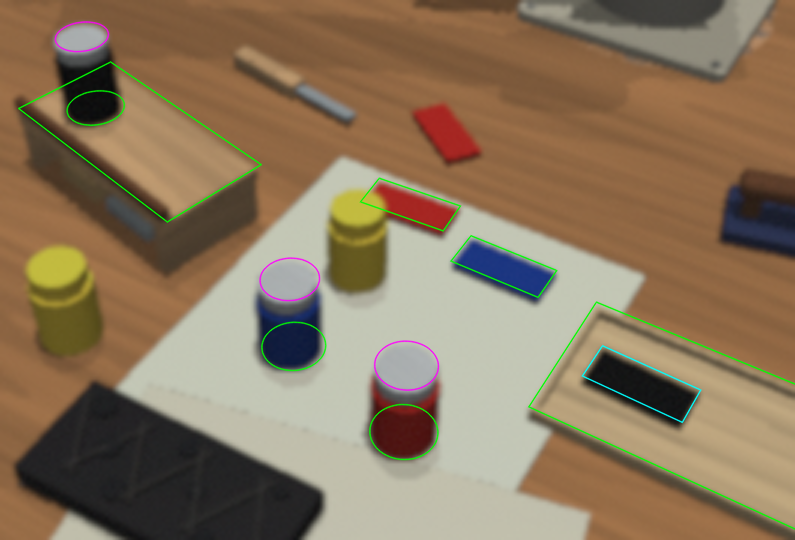

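```bash
cat > go.py <<'E'
# usage: go.py x y z yaw [pitch about tool y]  -> turn needed, then shift in tool axes after turn (cm)
import sys
from h import *
from scipy.spatial.transform import Rotation as R
a=list(map(float,sys.argv[1:]))
s=r.read_state();R0=R.from_quat(s["eef_rot"])
ps=a[3];Rt=R.from_euler('z',ps)*R.from_euler('x',np.pi)
if len(a)>4: Rt=Rt*R.from_rotvec([0,a[4],0])
rv=(R0.inv()*Rt).as_rotvec()
d=np.array(a[:3])-s["ee_pos"]
print("t",s["time"],"pos",s["ee_pos"].round(4),"w",round(s["width"],4),"F",s["ft_force"].round(1))
print("turn",rv.round(4),"shift cm after turn",(Rt.inv().apply(d)*100).round(2),"before turn",(R0.inv().apply(d)*100).round(2),"dist",np.linalg.norm(d).round(3))
E
python3 go.py .6285 -.0588 .22 1.337
```

```text
t 0.65 pos [ 0.2392 -0.5775  0.2336] w 0.0867 F [-0.4  0.2 -0.7]
turn [ 1.000e-04  1.000e-04 -9.443e-01] shift cm after turn [59.47 25.86  1.36] before turn [ 55.82 -33.02   1.35] dist 0.649
```

```bash
python3 -m jog '[[0,0,0,0,0,-0.157,1],[0,0,0,0,0,-0.157,1],[0,0,0,0,0,-0.157,1],[0,0,0,0,0,-0.157,1],[0,0,0,0,0,-0.158,1],[0,0,0,0,0,-0.158,1]]'; python3 -m jog '[[5,2.15,0.1,0,0,0,1],[5,2.15,0.1,0,0,0,1],[5,2.15,0.1,0,0,0,1],[5,2.15,0.1,0,0,0,1],[5,2.15,0.1,0,0,0,1],[5,2.15,0.1,0,0,0,1],[5,2.15,0.1,0,0,0,1],[5,2.15,0.1,0,0,0,1],[5,2.15,0.1,0,0,0,1],[5,2.15,0.1,0,0,0,1],[5,2.15,0.1,0,0,0,1],[4.5,2.15,0.1,0,0,0,1],[0,0,0,0,0,0,1],[0,0,0,0,0,0,1]]'
python3 go.py .6285 -.0588 .034 1.337
python3 -c "
from h import *
p=cam('wrist','w1')
T=p['camera_from_world'];print(-T[:3,:3].T@T[:3,3])"
```

```text
time: 1.4
ee_pos: [0.2393, -0.5774, 0.2336]
eef_rot: [0.783, 0.622, -0.0, 0.0]
ft_force: [0.1, 0.0, -0.5]
width: 0.0871
time: 3.15
ee_pos: [0.628, -0.0591, 0.2213]
eef_rot: [0.785, 0.62, -0.0, 0.0]
ft_force: [-1.3, -1.2, -0.2]
width: 0.0871
t 3.15 pos [ 0.628  -0.0591  0.2213] w 0.0871 F [-1.3 -1.2 -0.2]
turn [-0.0003  0.0006 -0.0005] shift cm after turn [ 0.04  0.04 18.73] before turn [ 0.05  0.05 18.73] dist 0.187
[0.64665774 0.01887463 0.37277041]
```

View pics/w1.png

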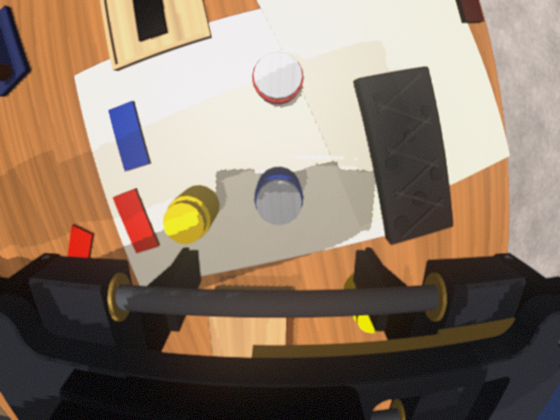

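```bash
python3 - <<'E'
from ov import *
p=cam("wrist");o=(70,0);f=2
I=crop(p,o,(330,250),f)
jar(I,p,.6558,.0564,0,o,f);jar(I,p,.6285,-.0588,0,o,f)
poly(I,p,pose(rect(.018,.04,.008),(.4703,.0454,-.002)),o,f)
poly(I,p,pose(rect(.018,.04,.008),(.4438,-.0588,.0636)),o,f)
poly(I,p,pose(rect(.018,.04,.013),(.5331,.1909,-.0318)),o,f,(255,255,0))
poly(I,p,pose(rect(.062,.135,.013),(.5361,.2638,-.0047)),o,f)
cv2.imwrite('pics/ov2.png',I)
E
```

```text
(no output)
```

View pics/ov2.png

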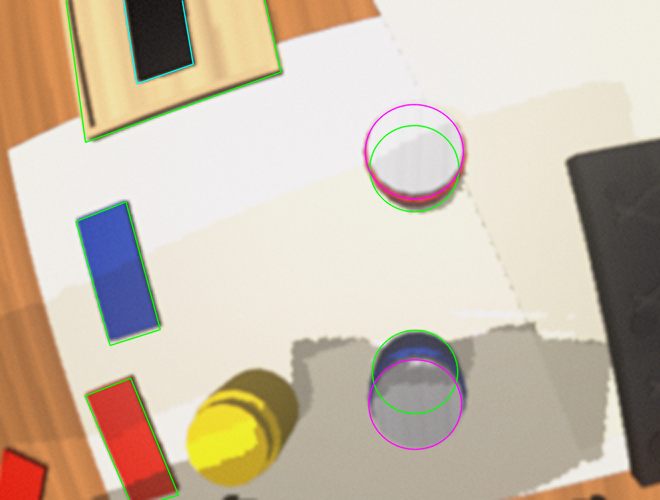

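```bash
python3 -m jog '[[0,0,4.5,0,0,0,1],[0,0,4.5,0,0,0,1],[0,0,4.5,0,0,0,1],[0,0,3,0,0,0,1],[0,0,1.5,0,0,0,1],[0,0,0.7,0,0,0,1],[0,0,0,0,0,0,1],[0,0,0,0,0,0,0.2],[0,0,0,0,0,0,0],[0,0,0,0,0,0,-0.2],[0,0,0,0,0,0,-0.5],[0,0,0,0,0,0,-1],[0,0,0,0,0,0,-1],[0,0,0,0,0,0,-1]]' 15; python3 go.py .5415 -.2768 .24 1.337
```

```text
time: 5.0
ee_pos: [0.6284, -0.0585, 0.0347]
eef_rot: [0.785, 0.62, 0.0, 0.0]
ft_force: [0.1, -0.1, 0.9]
width: 0.0492
t 5.0 pos [ 0.6284 -0.0585  0.0347] w 0.0492 F [ 0.1 -0.1  0.9]
turn [ 0.0004  0.     -0.0003] shift cm after turn [-23.25  -3.39 -20.53] before turn [-23.25  -3.38 -20.53] dist 0.312
```

```bash
python3 -m jog '[[0,0,-2,0,0,0,-1],[0,0,-4,0,0,0,-1],[0,0,-5,0,0,0,-1],[-1,0,-5,0,0,0,-1],[-4.5,-0.7,0,0,0,0,-1],[-4.5,-0.7,0,0,0,0,-1],[-4.5,-0.7,0,0,0,0,-1],[-4.5,-0.7,0,0,0,0,-1],[-4.2,-0.5,0,0,0,0,-1],[0,0,0,0,0,0,-1],[0,0,0,0,0,0,-1]]' 20; python3 go.py .5425 -.2763 .095 1.337
python3 -c "
from h import *
p=cam('scene','s2')
cv2.imwrite('pics/s2c.png',cv2.resize(p['frame'][60:220,100:300,::-1],None,fx=3.5,fy=3.5,interpolation=cv2.INTER_CUBIC))"
```

```text
time: 6.38
ee_pos: [0.5425, -0.2756, 0.1953]
eef_rot: [0.785, 0.62, 0.0, 0.0]
ft_force: [0.1, 0.8, -1.6]
width: 0.0498
t 6.375 pos [ 0.5425 -0.2756  0.1953] w 0.0498 F [ 0.1  0.8 -1.6]
turn [ 0.0005 -0.0006  0.0003] shift cm after turn [-6.000e-02  1.000e-02  1.003e+01] before turn [-7.000e-02  1.000e-02  1.003e+01] dist 0.1
```

View pics/s2c.png

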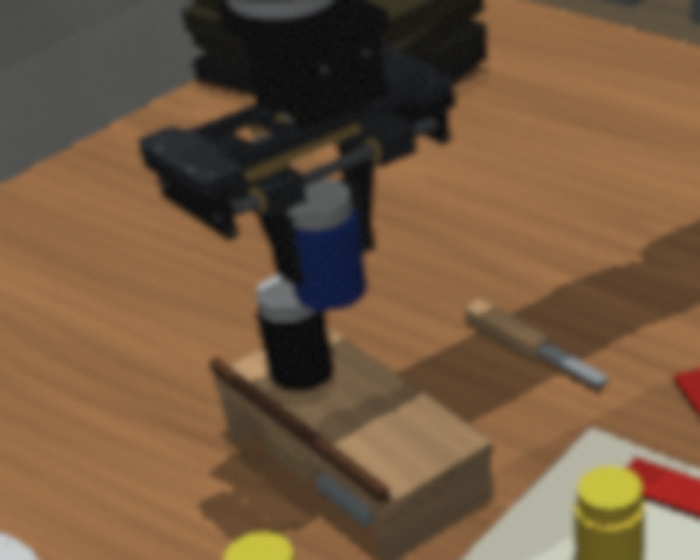

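```bash
python3 -m jog '[[0,0,3,0,0,0,-1],[0,0,3,0,0,0,-1],[0,0,2,0,0,0,-1],[0,0,1,0,0,0,-1],[0,0,0.6,0,0,0,-1],[0,0,0,0,0,0,-1],[0,0,0,0,0,0,-1]]'; python3 - <<'E'
from ov import *
s=r.read_state();print(s["ee_pos"],s["ft_force"])
p=cam("scene");o=(140,100);f=4
I=crop(p,o,(140,110),f)
z=s["ee_pos"][2]-.0347
jar(I,p,s["ee_pos"][0],s["ee_pos"][1],z,o,f);jar(I,p,.5293,-.3331,.06,o,f)
poly(I,p,pose(rect(.05,.105,.06),(.5415,-.2768,-.2344)),o,f)
cv2.imwrite('pics/ov3.png',I)
E
```

```text
time: 7.3
ee_pos: [0.5428, -0.2767, 0.0994]
eef_rot: [0.785, 0.62, 0.0, 0.001]
ft_force: [-0.3, -0.7, -2.3]
width: 0.0494
[ 0.54275427 -0.27668265  0.09938549] [-0.25686562 -0.69282667 -2.29910764]
```

View pics/ov3.png

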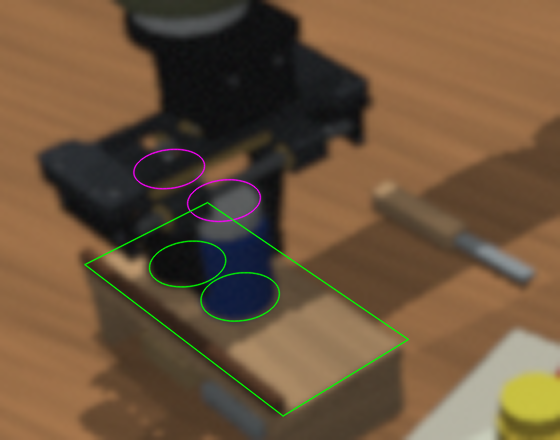

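```bash
python3 -m jog '[[0,0,0.2,0,0,0,-1],[0,0,0.2,0,0,0,-1],[0,0,0,0,0,0,-1]]';python3 -m jog '[[0,0,0.08,0,0,0,-1],[0,0,0,0,0,0,-1]]'
```

```text
time: 7.72
ee_pos: [0.5424, -0.2766, 0.0947]
eef_rot: [0.785, 0.62, 0.0, 0.0]
ft_force: [0.1, -0.0, -1.3]
width: 0.0494
time: 7.98
ee_pos: [0.5424, -0.2766, 0.0946]
eef_rot: [0.785, 0.62, -0.0, 0.0]
ft_force: [-3.7, 1.8, 7.6]
width: 0.0496
```

```bash
python3 -m jog '[[0,0,0,0,0,0,0.2],[0,0,0,0,0,0,0.3],[0,0,0,0,0,0,0.5],[0,0,0,0,0,0,0.6],[0,0,0,0,0,0,0.6],[0,0,-1.5,0,0,0,0.6],[0,0,-4,0,0,0,0.8],[0,0,-5,0,0,0,1],[0,0,-1,0,0,0,1]]'; python3 go.py .6558 .0564 .21 1.337
```

```text
time: 9.1
ee_pos: [0.544, -0.2769, 0.2138]
eef_rot: [0.785, 0.62, 0.001, 0.003]
ft_force: [-0.2, 0.7, 0.7]
width: 0.0855
t 9.1 pos [ 0.544  -0.2769  0.2138] w 0.0855 F [-0.2  0.7  0.7]
turn [ 0.0066  0.0016 -0.0001] shift cm after turn [35.01  3.15  0.38] before turn [35.01  3.14  0.35] dist 0.352
```

```bash
python3 -m jog '[[5,0.45,0,0,0,0,1],[5,0.45,0,0,0,0,1],[5,0.45,0,0,0,0,1],[5,0.45,0,0,0,0,1],[5,0.45,0,0,0,0,1],[5,0.45,0,0,0,0,1],[5,0.45,0,0,0,0,0.5],[0,0,0,0,0,0,0.5],[0,0,0,0,0,0,0.5]]'; python3 go.py .6558 .0564 .034 1.337
python3 - <<'E'
from ov import *
p=cam("top");o=(310,170);f=6
print("block edge",px2w(p,(244,138.6),.027),px2w(p,(315,136.5),.027))
I=crop(p,o,(110,80),f)
jar(I,p,.5293,-.3331,.06,o,f);jar(I,p,.5424,-.2766,.06,o,f)
cv2.imwrite('pics/ov4.png',I)
p=cam("wrist","w4");o=(180,60);f=4
I=crop(p,o,(200,150),f)
jar(I,p,.6558,.0564,0,o,f)
cv2.imwrite('pics/ov5.png',I)
E
```

```text
time: 10.22
ee_pos: [0.654, 0.0562, 0.2087]
eef_rot: [0.785, 0.62, -0.0, 0.0]
ft_force: [-0.3, -0.2, -1.1]
width: 0.068
t 10.225 pos [0.654  0.0562 0.2087] w 0.068 F [-0.3 -0.2 -1.1]
turn [-0.0001  0.0007 -0.0003] shift cm after turn [ 0.06  0.17 17.47] before turn [ 0.07  0.17 17.47] dist 0.175
block edge [0.73474712 0.03854726 0.027     ] [ 0.74040603 -0.15293474  0.027     ]
```

View pics/ov4.png

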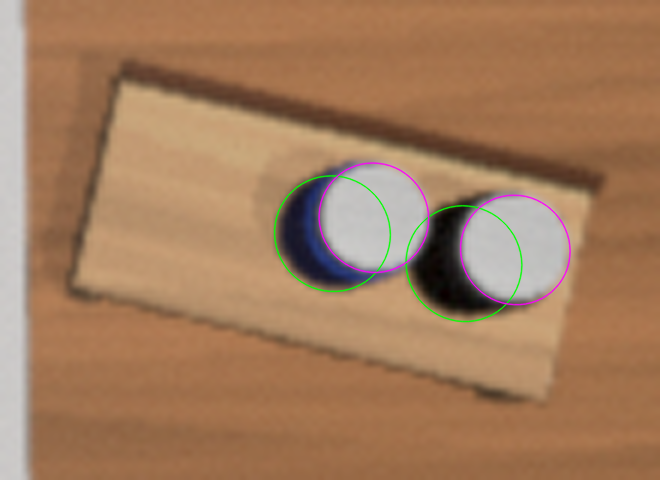

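View pics/ov5.png

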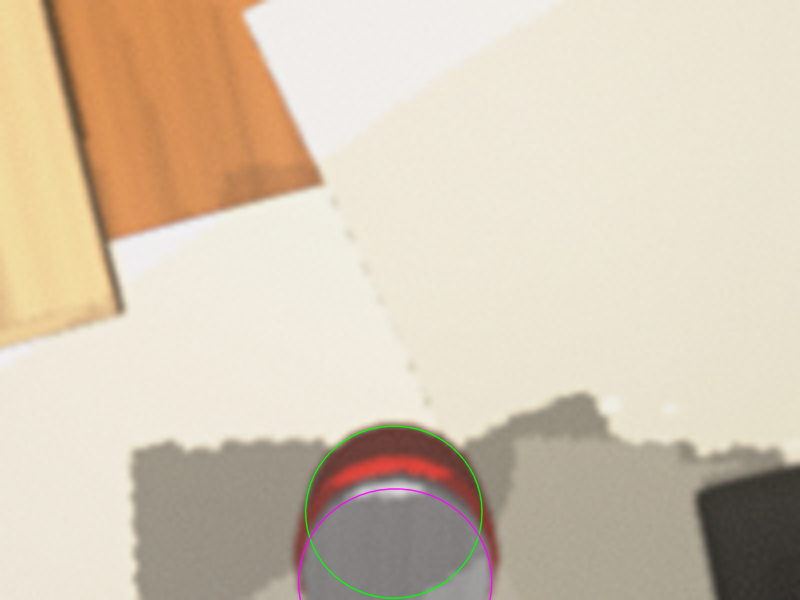

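```bash
python3 -m jog '[[0,0.15,4.5,0,0,0,0.5],[0,0,4.5,0,0,0,0.5],[0,0,4,0,0,0,0.5],[0,0,2.5,0,0,0,0.5],[0,0,1.3,0,0,0,0.5],[0,0,0.6,0,0,0,0.5],[0,0,0,0,0,0,0.5],[0,0,0,0,0,0,0.2],[0,0,0,0,0,0,0],[0,0,0,0,0,0,-0.2],[0,0,0,0,0,0,-0.5],[0,0,0,0,0,0,-1],[0,0,0,0,0,0,-1]]' 20; python3 go.py .5555 -.2201 .195 1.337
```

```text
time: 11.95
ee_pos: [0.6559, 0.0564, 0.0354]
eef_rot: [0.785, 0.62, 0.0, 0.0]
ft_force: [-1.3, 0.2, 6.0]
width: 0.0495
t 11.95 pos [0.6559 0.0564 0.0354] w 0.0495 F [-1.3  0.2  6. ]
turn [ 0.0009 -0.0001 -0.0002] shift cm after turn [-29.22  -3.37 -15.96] before turn [-29.22  -3.34 -15.97] dist 0.335
```

```bash
python3 -m jog '[[0,0,-2,0,0,0,-1],[0,0,-4,0,0,0,-1],[0,0,-5,0,0,0,-1],[-1,0,-5,0,0,0,-1],[-4.8,-0.6,0,0,0,0,-1],[-4.8,-0.6,0,0,0,0,-1],[-4.8,-0.6,0,0,0,0,-1],[-4.8,-0.6,0,0,0,0,-1],[-4.8,-0.5,0,0,0,0,-1],[-4.2,-0.5,0,0,0,0,-1],[0,0,0,0,0,0,-1],[0,0,0,0,0,0,-1]]'; python3 go.py .5555 -.2201 .0954 1.337
```

```text
time: 13.45
ee_pos: [0.5549, -0.219, 0.1954]
eef_rot: [0.785, 0.62, 0.0, -0.0]
ft_force: [-0.1, 0.3, -2.4]
width: 0.0495
t 13.45 pos [ 0.5549 -0.219   0.1954] w 0.0495 F [-0.1  0.3 -2.4]
turn [ 0.0004 -0.0005  0.0003] shift cm after turn [-0.09  0.08 10.  ] before turn [-0.1   0.08 10.  ] dist 0.1
```

```bash
python3 -m jog '[[-0.05,0.05,3,0,0,0,-1],[0,0,3,0,0,0,-1],[0,0,2,0,0,0,-1],[0,0,1,0,0,0,-1],[0,0,0.6,0,0,0,-1],[0,0,0.2,0,0,0,-1],[0,0,0.1,0,0,0,-1],[0,0,0,0,0,0,-1],[0,0,0,0,0,0,-1]]';python3 -m jog '[[0,0,0.1,0,0,0,-1],[0,0,0,0,0,0,-1]]'
```

```text
time: 14.58
ee_pos: [0.5553, -0.2205, 0.0961]
eef_rot: [0.785, 0.62, 0.0, 0.0]
ft_force: [-0.5, -0.4, -2.7]
width: 0.0493
time: 14.82
ee_pos: [0.5553, -0.2205, 0.0954]
eef_rot: [0.785, 0.62, 0.0, 0.0]
ft_force: [-2.4, 0.5, 4.9]
width: 0.0495
```

```bash
python3 -m jog '[[0,0,0,0,0,0,0.2],[0,0,0,0,0,0,0.3],[0,0,0,0,0,0,0.5],[0,0,0,0,0,0,0.6],[0,0,0,0,0,0,0.6],[0,0,-1.5,0,0,0,0.6],[0,0,-4,0,0,0,0.6],[0,0,-5,0,0,0,0.3],[0,0,0,0,0,0,0.3]]'; python3 go.py .4703 .0454 .12 1.5687
```

```text
time: 15.95
ee_pos: [0.5574, -0.2208, 0.2053]
eef_rot: [0.785, 0.62, 0.002, 0.004]
ft_force: [0.0, -0.2, -0.5]
width: 0.0593
t 15.95 pos [ 0.5574 -0.2208  0.2053] w 0.0593 F [ 0.  -0.2 -0.5]
turn [ 0.0079  0.0022 -0.2318] shift cm after turn [26.6  -8.77  8.53] before turn [ 23.89 -14.71   8.38] dist 0.293
```

```bash
python3 -m jog '[[0,0,0,0,0,-0.116,0.3],[0,0,0,0,0,-0.116,0.3],[4.4,-1.45,0.4,0,0,0,0.3],[4.4,-1.45,0.4,0,0,0,0.3],[4.4,-1.45,0.4,0,0,0,0.3],[4.4,-1.45,0.4,0,0,0,0.3],[4.4,-1.45,0.4,0,0,0,0.3],[4.4,-1.45,0.4,0,0,0,0.3],[0,0,0,0,0,0,0.3],[0,0,0,0,0,0,0.3]]'; python3 go.py .4703 .0454 .0 1.5687
python3 - <<'E'
from ov import *
p=cam("top");o=(310,160);f=6
I=crop(p,o,(110,90),f)
jar(I,p,.5293,-.3331,.06,o,f);jar(I,p,.5424,-.2766,.06,o,f);jar(I,p,.5553,-.2205,.06,o,f)
cv2.imwrite('pics/ov6.png',I)
p=cam("wrist","w5");o=(150,0);f=3
I=crop(p,o,(260,200),f)
poly(I,p,pose(rect(.018,.04,.008),(.4703,.0454,-.002)),o,f)
poly(I,p,pose(rect(.018,.04,.013),(.5331,.1909,-.0318)),o,f,(255,255,0))
poly(I,p,pose(rect(.062,.135,.013),(.5361,.2638,-.0047)),o,f)
cv2.imwrite('pics/ov7.png',I)
E
```

```text
time: 17.2
ee_pos: [0.4688, 0.0431, 0.1759]
eef_rot: [0.708, 0.706, -0.0, 0.0]
ft_force: [0.1, -1.4, 0.6]
width: 0.0562
t 17.2 pos [0.4688 0.0431 0.1759] w 0.0562 F [ 0.1 -1.4  0.6]
turn [ 0.0003  0.0006 -0.    ] shift cm after turn [ 0.23  0.15 17.59] before turn [ 0.24  0.14 17.59] dist 0.176
```

View pics/ov6.png

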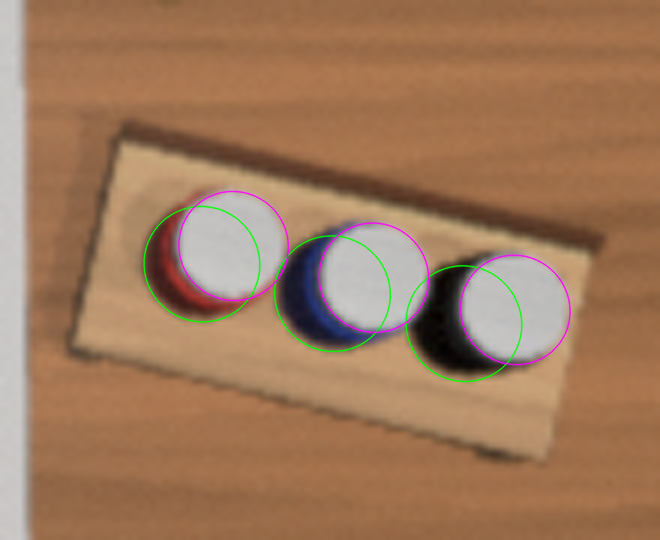

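View pics/ov7.png

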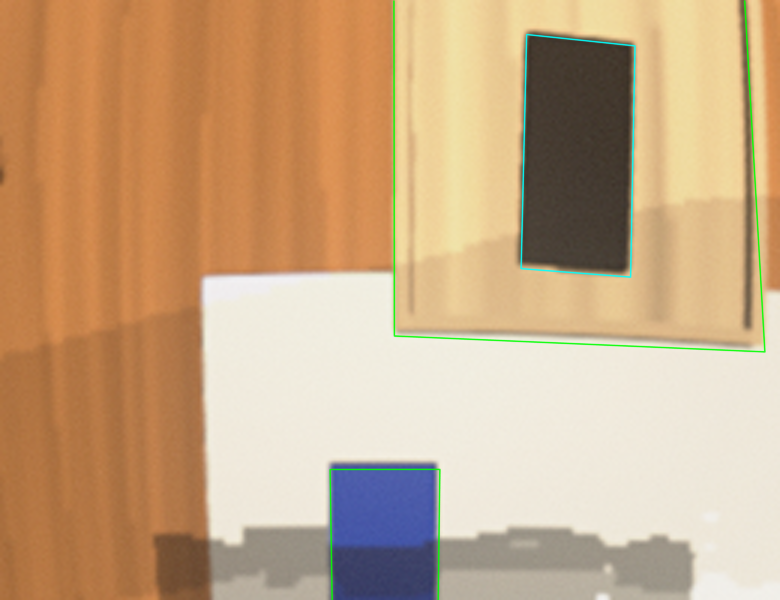

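```bash
python3 -m jog '[[0.3,0.1,4,0,0,0,0.3],[0,0,4,0,0,0,0.3],[0,0,4,0,0,0,0.3],[0,0,2.5,0,0,0,0.3],[0,0,1.3,0,0,0,0.3],[0,0,0.3,0,0,0,0.3],[0,0,0,0,0,0,0.3],[0,0,0,0,0,0,0.3]]' ;  python3 go.py .4703 .0460 .013 1.5687
```

```text
time: 18.3
ee_pos: [0.4704, 0.0467, 0.0156]
eef_rot: [0.708, 0.706, 0.0, 0.001]
ft_force: [-1.1, -0.3, 1.0]
width: 0.0565
t 18.3 pos [0.4704 0.0467 0.0156] w 0.0565 F [-1.1 -0.3  1. ]
turn [ 0.0016  0.0003 -0.0001] shift cm after turn [-0.07 -0.01  0.26] before turn [-0.07 -0.01  0.26] dist 0.003
```

```bash
python3 -m jog '[[0,0,0.25,0,0,0,0.2],[0,0,0,0,0,0,0],[0,0,0,0,0,0,-0.1],[0,0,0,0,0,0,-0.2],[0,0,0,0,0,0,-0.5],[0,0,0,0,0,0,-1],[0,0,0,0,0,0,-1]]' 15; python3 -m jog '[[0,0,-1,0,0,0,-1],[0,0,-3,0,0,0,-1],[0,0,-4,0,0,0,-1],[0,0,-3,0,0,0,-1],[0,0,0,0,0,0,-1],[0,0,0,0,0,0,-1]]'
python3 - <<'E'
from ov import *
s=r.read_state()
p=cam("wrist","w6");o=(150,0);f=3
I=crop(p,o,(260,200),f)
poly(I,p,pose(rect(.018,.04,.013),(.5331,.1909,-.0318)),o,f,(255,255,0))
poly(I,p,pose(rect(.062,.135,.013),(.5361,.2638,-.0047)),o,f)
cv2.imwrite('pics/ov8.png',I)
E
```

```text
time: 19.18
ee_pos: [0.4697, 0.0467, 0.0123]
eef_rot: [0.708, 0.706, 0.0, 0.0]
ft_force: [0.4, 0.0, 1.2]
width: 0.036
time: 19.92
ee_pos: [0.4694, 0.0466, 0.122]
eef_rot: [0.708, 0.706, -0.0, 0.0]
ft_force: [0.1, 0.4, -0.3]
width: 0.0352
```

View pics/w6.png

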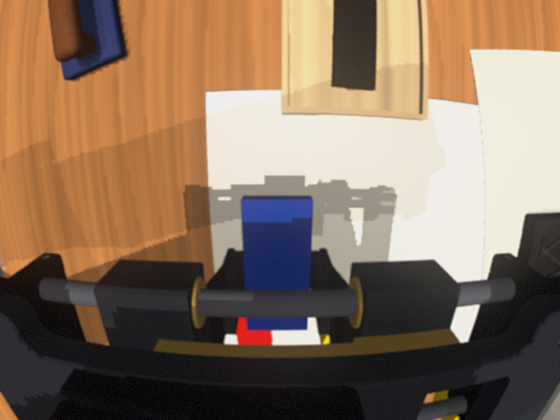

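View pics/ov8.png

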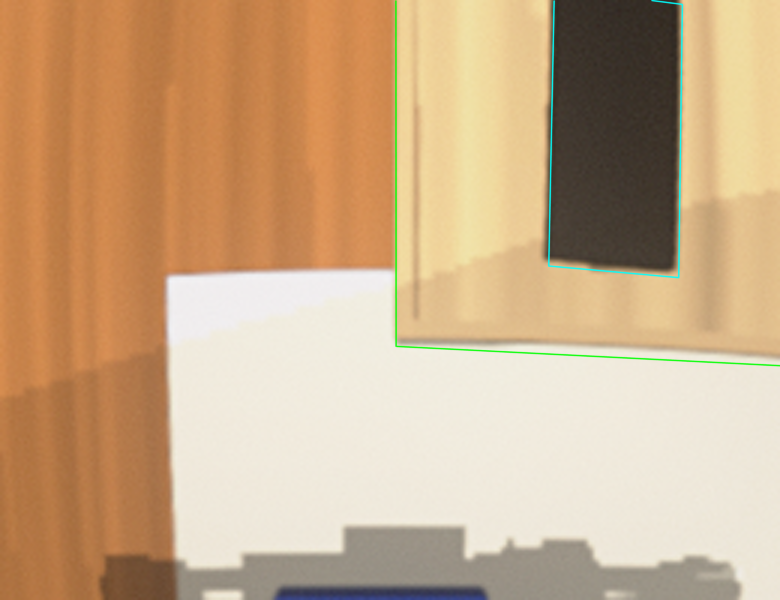

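```bash
python3 - <<'E'
from h import *
p=cam("wrist")
for u in((243,197),(313,196.5),(307,329),(248,329)): print(px2w(p,u,.1177).round(4))
E
python3 -m jog '[[4,2,-4,0,0,0.02,-1],[4,2,-4,0,0,0,-1],[2,2,-3,0,0,0,-1],[0,0,0,0,0,0,-1],[0,0,0,0,0,0,-1]]'
python3 - <<'E'
from ov import *
s=r.read_state();print(s["ee_pos"])
p=cam("wrist","w7");np.save('pics/w7T.npy',np.array(p["camera_from_world"]))
o=(200,0);f=3
I=crop(p,o,(260,200),f)
cv2.imwrite('pics/w7c.png',I)
E
```

```text
[0.4527 0.0883 0.1177]
[0.4872 0.0884 0.1177]
[0.4869 0.0087 0.1177]
[0.4522 0.0087 0.1177]
time: 20.65
ee_pos: [0.5302, 0.1451, 0.2306]
eef_rot: [0.715, 0.699, -0.001, -0.001]
ft_force: [-0.6, 0.0, -0.5]
width: 0.0359
[0.53023572 0.145128   0.23056609]
```

View pics/w7.png

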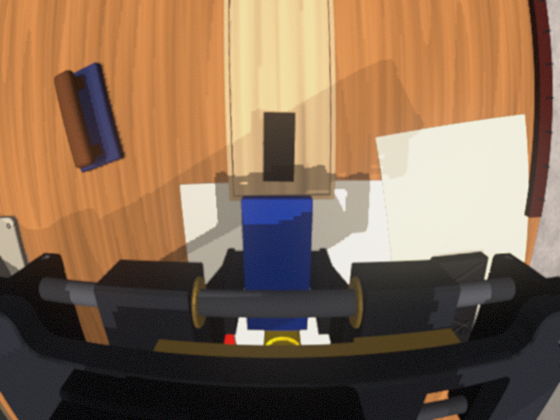

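View pics/w7c.png

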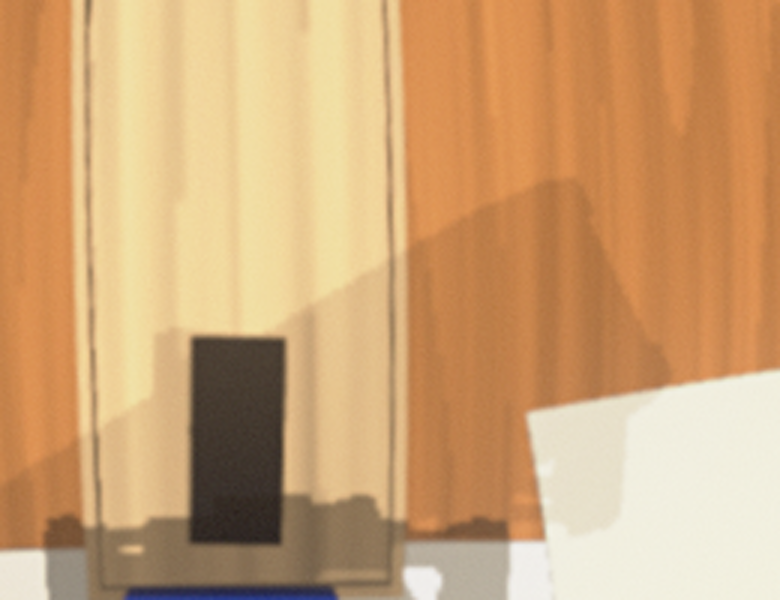

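```bash
python3 - <<'E'
from h import *
p=cam("wrist");p["camera_from_world"]=np.load('pics/w7T.npy')
c=lambda u:((u[0]+.5)/3-.5+200,(u[1]+.5)/3-.5)
for n,L in(("black",[(192,337),(285,338),(281,543),(190,541)]),("trayL",[(71,20),(74,200),(81,400),(88,560)]),("trayR",[(403,20),(407,240),(407,400),(405,560)]),("innerL",[(86,100),(95,400),(101,580)]),("innerR",[(387,100),(392,300),(391,500),(389,580)])):
    P=np.array([px2w(p,c(u),.013 ) for u in L]);print(n,P[:,:2].round(4).tolist(),P.mean(0).round(4))
E
```

```text
black [[0.5172, 0.2324], [0.5518, 0.2312], [0.5492, 0.1528], [0.5142, 0.1543]] [0.5331 0.1927 0.013 ]
trayL [[0.474, 0.3607], [0.4743, 0.2871], [0.4745, 0.2101], [0.4741, 0.1479]] [0.4742 0.2515 0.013 ]
trayR [[0.5997, 0.3581], [0.5984, 0.269], [0.5978, 0.2076], [0.5976, 0.1453]] [0.5984 0.245  0.013 ]
innerL [[0.4795, 0.3266], [0.4799, 0.2099], [0.4788, 0.1398]] [0.4794 0.2254 0.013 ]
innerR [[0.5923, 0.3242], [0.5923, 0.2458], [0.5918, 0.169], [0.5914, 0.1374]] [0.5919 0.2191 0.013 ]
```

```bash
python3 go.py .5347 .2449 .0732 1.5458 -0.151
```

```text
t 20.75 pos [0.5302 0.1446 0.2307] w 0.0357 F [-0.5  0.9 -0.1]
turn [-0.0021 -0.1498  0.0022] shift cm after turn [12.29  0.2  14.06] before turn [10.05  0.26 15.74] dist 0.187
```

```bash
python3 -m jog '[[0,0,0,0,-0.075,0,-1],[0,0,0,0,-0.075,0,-1],[3.1,0.05,0,0,0,0,-1],[3.1,0.05,3,0,0,0,-1],[3.1,0.05,4,0,0,0,-1],[3,0.05,4,0,0,0,-1],[0,0,3,0,0,0,-1],[0,0,0,0,0,0,-1],[0,0,0,0,0,0,-1]]'; python3 go.py .5347 .2449 .0232 1.5458 -0.151
```

```text
time: 21.88
ee_pos: [0.5358, 0.246, 0.0765]
eef_rot: [0.713, 0.697, -0.053, 0.053]
ft_force: [-0.4, 1.1, -0.2]
width: 0.0354
t 21.875 pos [0.5358 0.246  0.0765] w 0.0354 F [-0.4  1.1 -0.2]
turn [ 0.0013 -0.0012  0.0019] shift cm after turn [ 0.69 -0.1   5.29] before turn [ 0.68 -0.11  5.29] dist 0.053
```

```bash
python3 -m jog '[[0.35,-0.1,2.5,0,0,0,-1],[0.2,0,1.5,0,0,0,-1],[0.1,0,0.8,0,0,0,-1],[0,0,0,0,0,0,-1],[0,0,0,0,0,0,-1]]'; python3 go.py .5347 .2449 .0232 1.5458 -0.151
python3 - <<'E'
from ov import *
p=cam("scene");cv2.imwrite('pics/s9.png',crop(p,(310,200),(180,130),4))
E
```

```text
time: 22.5
ee_pos: [0.5347, 0.246, 0.0277]
eef_rot: [0.713, 0.697, -0.053, 0.053]
ft_force: [0.0, 0.7, -0.6]
width: 0.0352
t 22.5 pos [0.5347 0.246  0.0277] w 0.0352 F [ 0.   0.7 -0.6]
turn [ 0.0013 -0.0014  0.0028] shift cm after turn [-0.04  0.01  0.47] before turn [-0.04  0.    0.46] dist 0.005
```

View pics/s9.png

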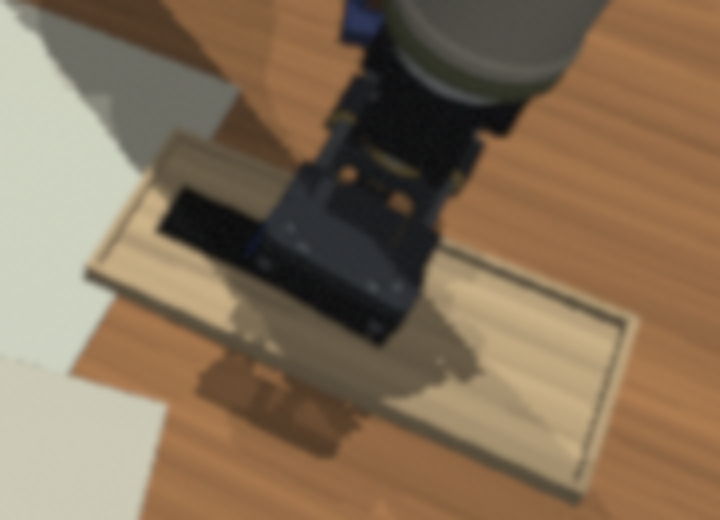

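```bash
python3 -m jog '[[-0.05,0,0.15,0,0,0,-1],[0,0,0.15,0,0,0,-1],[0,0,0.1,0,0,0,-1],[0,0,0,0,0,0,-1],[0,0,0,0,0,0,-1]]'; python3 -m jog '[[0,0,0.06,0,0,0,-1],[0,0,0,0,0,0,-1]]'
```

```text
time: 23.18
ee_pos: [0.5343, 0.2447, 0.0233]
eef_rot: [0.713, 0.697, -0.054, 0.053]
ft_force: [-2.1, -0.7, 3.7]
width: 0.036
time: 23.42
ee_pos: [0.5344, 0.2447, 0.0232]
eef_rot: [0.713, 0.697, -0.053, 0.053]
ft_force: [-2.3, -1.3, 9.1]
width: 0.0359
```

```bash
python3 -m jog '[[0,0,-0.05,0,0,0,-0.15],[0,0,0,0,0,0,-0.1],[0,0,0,0,0,0,0],[0,0,0,0,0,0,0.1],[0,0,0,0,0,0,0.1],[0,0,-1,0,0,0,0.1],[0,0,-3,0,0,0,0.2],[-1,0,-4,0,0.075,0,0.3],[-2,0,-4,0,0.075,0,0.3]]'; python3 go.py .4438 -.058 .15 1.634
```

```text
time: 24.55
ee_pos: [0.5336, 0.2313, 0.147]
eef_rot: [0.714, 0.7, 0.001, -0.001]
ft_force: [1.2, -0.3, 1.0]
width: 0.0558
t 24.55 pos [0.5336 0.2313 0.147 ] w 0.0558 F [ 1.2 -0.3  1. ]
turn [ 0.001  -0.0032 -0.0822] shift cm after turn [-28.3  -10.79  -0.3 ] before turn [-29.09  -8.42  -0.4 ] dist 0.303
```

```bash
python3 -m jog '[[-4.8,-1.4,-1,0,0,0.15,1],[-4.6,-2.1,-1,0,0,0.17,1],[-4.3,-2.7,-1,0,0,0.17,1],[-3.7,-3.4,-1,0,0,0.17,1],[-3.1,-4,-1,0,0,0.17,1],[-2.4,-4.5,0,0,0,0.17,1],[0,0,0,0,0,0.17,1],[0,0,0,0,0,0.17,1],[0,0,0,0,0,0.1,1],[0,0,0,0,0,0,1],[0,0,0,0,0,0,1]]'; python3 go.py .4438 -.0588 .0125 0.064
python3 - <<'E'
from ov import *
p=cam("wrist","w10")
p=cam("top");o=(100,180);f=6
cv2.imwrite('pics/t10.png',crop(p,o,(125,65),f))
E
```

```text
time: 25.92
ee_pos: [0.3044, 0.1126, 0.1952]
eef_rot: [0.998, 0.056, 0.0, 0.0]
ft_force: [-0.1, 0.7, 0.6]
width: 0.0869
t 25.925 pos [0.3044 0.1126 0.1952] w 0.0869 F [-0.1  0.7  0.6]
turn [ 0.0005 -0.0004  0.0475] shift cm after turn [12.82 18.   18.27] before turn [11.94 18.58 18.28] dist 0.287
```

View pics/w10.png

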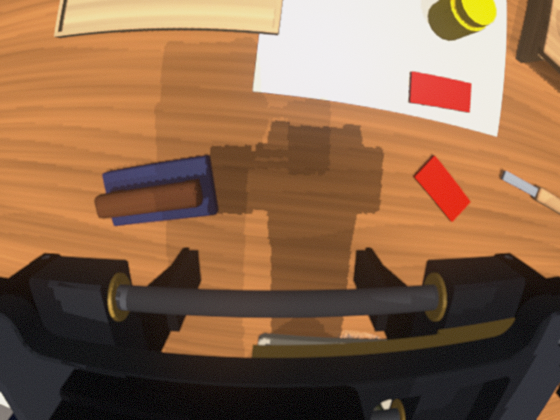

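View pics/t10.png

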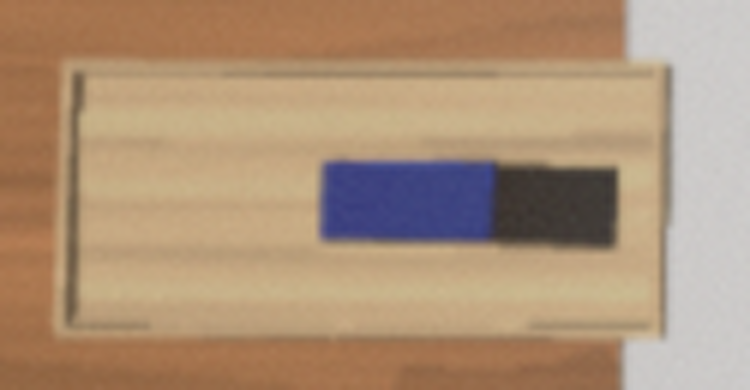

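```bash
python3 -m jog '[[0,0,0,0,0,0.0475,1],[3.2,4.5,1.1,0,0,0,1],[3.2,4.5,1.1,0,0,0,1],[3.2,4.5,1.1,0,0,0,1],[3.2,4.5,1.1,0,0,0,1],[0,0,0,0,0,0,1],[0,0,0,0,0,0,1]]'; python3 go.py .4438 -.0588 .0125 0.064
python3 - <<'E'
from ov import *
p=cam("wrist","w11")
p=cam("top")
c=lambda u:((u[0]+.5)/6-.5+100,(u[1]+.5)/6-.5+180)
for n,u,z in(("blue +y end corners",(322,160),.013),("",(320,241),.013),("blue -y",(496,163),.026),("",(494,240),.026),("blk",(617,168),.013),("",(614,247),.013)): print(n,px2w(p,c(u),z).round(4))
E
```

```text
time: 26.9
ee_pos: [0.4429, -0.0586, 0.1507]
eef_rot: [1.0, 0.031, -0.0, -0.001]
ft_force: [0.6, 0.1, 0.1]
width: 0.0871
t 26.9 pos [ 0.4429 -0.0586  0.1507] w 0.0871 F [0.6 0.1 0.1]
turn [-0.0013  0.0009 -0.0016] shift cm after turn [ 0.09  0.03 13.82] before turn [ 0.1   0.05 13.82] dist 0.138
blue +y end corners [0.5537 0.2824 0.013 ]
 [0.5174 0.2825 0.013 ]
blue -y [0.551  0.2019 0.026 ]
 [0.5169 0.2022 0.026 ]
blk [0.5498 0.1506 0.013 ]
 [0.5143 0.1516 0.013 ]
```

View pics/w11.png

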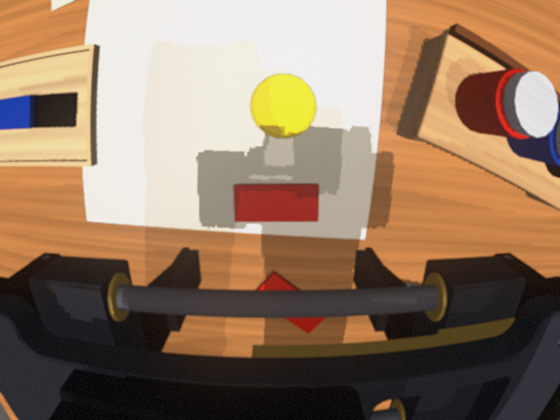

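```bash
python3 - <<'E'
from ov import *
p=cam("wrist")
for u in((236,184),(318,184),(318,221),(235,220),(272,272)): print(px2w(p,u,.008).round(4))
print(w2px(p,[r.read_state()["ee_pos"]+[0,0,-.011]]))
E
```

```text
[ 0.46  -0.019  0.008]
[ 0.4647 -0.0951  0.008 ]
[ 0.4288 -0.0985  0.008 ]
[ 0.4248 -0.0191  0.008 ]
[ 0.3718 -0.0577  0.008 ]
[[278.09930662 266.47103177]]
```

```bash
python3 -m jog '[[0.1,0,4,0,0,0,1],[0,0,4,0,0,0,1],[0,0,3,0,0,0,1],[0,0,1.5,0,0,0,1],[0,0,0.8,0,0,0,1],[0,0,0,0,0,0,1],[0,0,0,0,0,0,1]]' 12; python3 go.py .4438 -.0583 .0125 0.064
python3 -c "
from h import *
cam('wrist','w12')"
```

```text
time: 27.92
ee_pos: [0.4448, -0.0594, 0.0189]
eef_rot: [1.0, 0.031, 0.001, 0.0]
ft_force: [-0.4, 0.2, 1.0]
width: 0.087
t 27.925 pos [ 0.4448 -0.0594  0.0189] w 0.087 F [-0.4  0.2  1. ]
turn [ 0.0008 -0.0014 -0.0027] shift cm after turn [-0.1  -0.12  0.64] before turn [-0.1  -0.12  0.64] dist 0.007
```

View pics/w12.png

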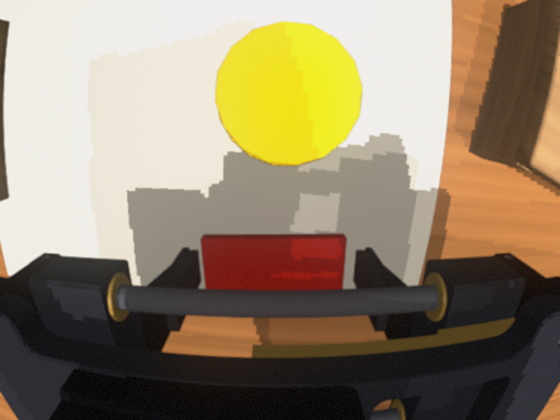

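```bash
python3 -m jog '[[-0.1,-0.13,0,0,0,0,1],[0,0,0.4,0,0,0,1],[0,0,0.22,0,0,0,1],[0,0,0,0,0,0,1],[0,0,0,0,0,0,0.8],[0,0,0,0,0,0,0.5],[0,0,0,0,0,0,0.5],[0,0,0,0,0,0,0.5],[0,0,-1.5,0,0,0,0.5],[0,0,-2,0,0,0,0.5],[0,0,0,0,0,0,0.5]]' 12
python3 -c "
from h import *
cam('wrist','w13')"; python3 go.py .455 .06 .045 0
```

```text
time: 29.35
ee_pos: [0.4444, -0.0583, 0.0487]
eef_rot: [1.0, 0.031, 0.002, 0.001]
ft_force: [0.2, 0.7, -0.6]
width: 0.0797
t 29.4 pos [ 0.4437 -0.0583  0.0477] w 0.0801 F [-0.8 -0.4 -0.1]
turn [ 0.0011 -0.0018  0.061 ] shift cm after turn [  1.13 -11.83   0.27] before turn [  1.85 -11.74   0.26] dist 0.119
```

View pics/w13.png

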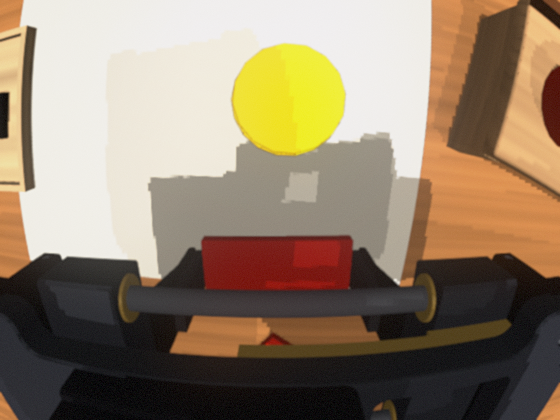

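```bash
python3 -m jog '[[0,0,0,0,0,0.061,0.5],[0.4,-3.4,0,0,0,0,0.5],[0.4,-3.5,0,0,0,0,0.5],[0.3,-3.4,0,0,0,0,0.5],[0,0,1.5,0,0,0,0.5],[0,0,1,0,0,0,0.5],[0,0,0.6,0,0,0,0.5],[0,0,0.2,0,0,0,0.5],[0,0,0,0,0,0,0.5],[0,0,0,0,0,0,0.5]]'
```

```text
time: 30.65
ee_pos: [0.4543, 0.0448, 0.0141]
eef_rot: [1.0, -0.0, 0.0, 0.0]
ft_force: [0.3, 0.0, -0.3]
width: 0.0795
```

```bash
python3 -m jog '[[0,0,0.12,0,0,0,0.5],[0,0,0,0,0,0,0.5]]';  python3 -m jog '[[0,0,0,0,0,0,1],[0,0,0,0,0,0,1],[0,0,0,0,0,0,1],[0,0,-2,0,0,0,1],[0,0,-4,0,0,0,1],[0,0,-3,0,0,-0.17,1],[0,0,0,0,0,-0.18,0.8],[0,0,0,0,0,-0.18,0.5],[0,0,0,0,0,-0.18,0.3],[0,0,0,0,0,-0.18,0.3],[0,0,0,0,0,-0.18,0.3],[0,0,0,0,0,-0.18,0.3],[0,0,0,0,0,-0.18,0.3],[0,0,0,0,0,-0.14,0.3],[0,0,0,0,0,0,0.3],[0,0,0,0,0,0,0.3]]'; python3 go.py .4543 .0448 .0125 1.5708
python3 -c "
from h import *
cam('wrist','w14');p=cam('top','t14')
cv2.imwrite('pics/t14c.png',cv2.resize(p['frame'][180:280,200:330,::-1],None,fx=5,fy=5,interpolation=cv2.INTER_CUBIC))"
```

```text
time: 30.9
ee_pos: [0.4541, 0.0449, 0.0126]
eef_rot: [1.0, 0.0, 0.0, 0.0]
ft_force: [0.1, -0.8, -0.3]
width: 0.08
time: 32.9
ee_pos: [0.4541, 0.045, 0.1026]
eef_rot: [0.708, 0.706, -0.0, 0.0]
ft_force: [-0.3, -0.8, -0.2]
width: 0.0565
t 32.9 pos [0.4541 0.045  0.1026] w 0.0565 F [-0.3 -0.8 -0.2]
turn [ 0.      0.     -0.0036] shift cm after turn [-0.02  0.02  9.01] before turn [-0.02  0.02  9.01] dist 0.09
```

View pics/w14.png

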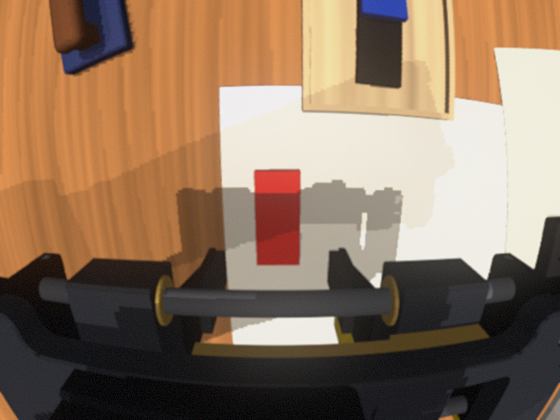

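```bash
python3 -m jog '[[0,0,4,0,0,0,0.3],[0,0,3,0,0,0,0.3],[0,0,1.3,0,0,0,0.3],[0,0,0.6,0,0,0,0.2],[0,0,0.1,0,0,0,0.2],[0,0,0,0,0,0,0.1],[0,0,0,0,0,0,0],[0,0,0,0,0,0,-0.1],[0,0,0,0,0,0,-0.2],[0,0,0,0,0,0,-0.5],[0,0,0,0,0,0,-1]]' 15;python3 -m jog '[[0,0,-1,0,0,0,-1],[0,0,-3,0,0,0,-1],[0,0,-4,0,0,0,-1],[0,0,-3,0,0,0,-1],[0,0,0,0,0,0,-1],[0,0,0,0,0,0,-1]]'
python3 - <<'E'
from h import *
p=cam('wrist','w15');z=r.read_state()["ee_pos"];print(z)
E
```

```text
time: 34.38
ee_pos: [0.4541, 0.0449, 0.0127]
eef_rot: [0.707, 0.707, -0.0, 0.0]
ft_force: [-0.9, -0.0, 2.7]
width: 0.0357
time: 35.12
ee_pos: [0.4537, 0.0447, 0.1223]
eef_rot: [0.707, 0.707, -0.0, 0.0]
ft_force: [0.2, -0.9, -0.3]
width: 0.0357
[0.4535051  0.04480451 0.1219527 ]
```

View pics/w15.png

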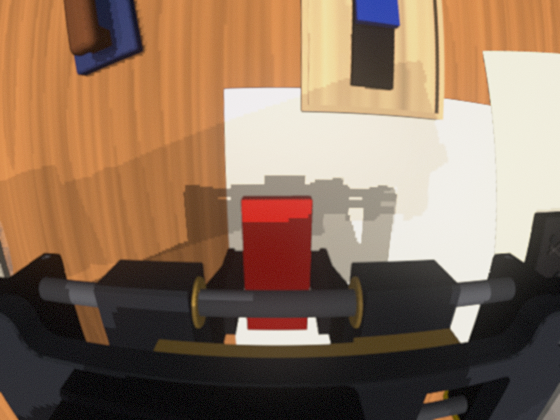

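```bash
python3 -m jog '[[4,2.2,-2,0,0,0.025,-1],[4.5,2,-2,0,0,0,-1],[4.5,2,0,0,0,0,-1],[5,1,0,0,0,0,-1],[5,0.5,0,0,-0.075,0,-1],[2,0,0,0,-0.075,0,-1],[0,0,0,0,0,0,-1],[0,0,0,0,0,0,-1]]'; python3 go.py .536 .2972 .0232 1.5458 -0.151
```

```text
time: 36.17
ee_pos: [0.5362, 0.2919, 0.16]
eef_rot: [0.714, 0.696, -0.054, 0.051]
ft_force: [1.1, -0.3, 0.0]
width: 0.0358
t 36.175 pos [0.5362 0.2919 0.16  ] w 0.0358 F [ 1.1 -0.3  0. ]
turn [-0.0016 -0.0017 -0.0002] shift cm after turn [ 2.58 -0.03 13.44] before turn [ 2.560e+00 -1.000e-02  1.345e+01] dist 0.137
```

```bash
python3 -m jog '[[1,0,4,0,0,0,-1],[0.8,0,4,0,0,0,-1],[0.5,0,3,0,0,0,-1],[0.3,0,1.5,0,0,0,-1],[0,0,0.5,0,0,0,-1],[0,0,0,0,0,0,-1],[0,0,0,0,0,0,-1]]'; python3 go.py .536 .2972 .0232 1.5458 -0.151
```

```text
time: 37.05
ee_pos: [0.5371, 0.2993, 0.0299]
eef_rot: [0.714, 0.696, -0.052, 0.052]
ft_force: [-0.9, -0.4, 0.0]
width: 0.0359
t 37.05 pos [0.5371 0.2993 0.0299] w 0.0359 F [-0.9 -0.4  0. ]
turn [ 0.0012 -0.0033 -0.0009] shift cm after turn [-0.11 -0.1   0.69] before turn [-0.11 -0.1   0.69] dist 0.007
```

```bash
python3 -m jog '[[-0.1,-0.08,0.3,0,0,0,-1],[0,0,0.2,0,0,0,-1],[0,0,0.1,0,0,0,-1],[0,0,0.05,0,0,0,-1],[0,0,0,0,0,0,-1],[0,0,0,0,0,0,-1]]'; python3 go.py .536 .2972 .0232 1.5458 -0.151
```

```text
time: 37.8
ee_pos: [0.5357, 0.2972, 0.0236]
eef_rot: [0.714, 0.696, -0.053, 0.052]
ft_force: [-3.4, -2.5, 10.3]
width: 0.0357
t 37.8 pos [0.5357 0.2972 0.0236] w 0.0357 F [-3.4 -2.5 10.3]
turn [ 0.0004 -0.002  -0.0004] shift cm after turn [0.   0.03 0.04] before turn [0.   0.03 0.04] dist 0.001
```

```bash
python3 -m jog '[[0,0,-0.06,0,0,0,-0.15],[0,0,0,0,0,0,-0.1],[0,0,0,0,0,0,0],[0,0,0,0,0,0,0.1],[0,0,0,0,0,0,0.1],[0,0,-1,0,0,0,0.1],[0,0,-3,0,0,0,0.2],[0,0,-4,0,0.075,0,0.3],[-1,0,-4,0,0.075,0,0.3],[-5,-1,-3,0,0,0,0.3],[-5,-1,-3,0,0,0,0.3],[-5,-1,0,0,0,0,0.3],[-5,-1,0,0,0,0,0.3],[0,0,0,0,0,0,0.3],[0,0,0,0,0,0,0.3]]'
python3 - <<'E'
from ov import *
p=cam("wrist");cv2.imwrite('pics/w20.png',crop(p,(180,0),(200,210),3))
p=cam("top","t20");cv2.imwrite('pics/t20c.png',crop(p,(100,180),(125,65),6))
p=cam("scene","s20")
E
```

```text
time: 39.67
ee_pos: [0.4908, 0.1033, 0.2032]
eef_rot: [0.716, 0.698, 0.001, -0.0]
ft_force: [0.2, 0.7, -0.1]
width: 0.0565
```

View pics/w20.png

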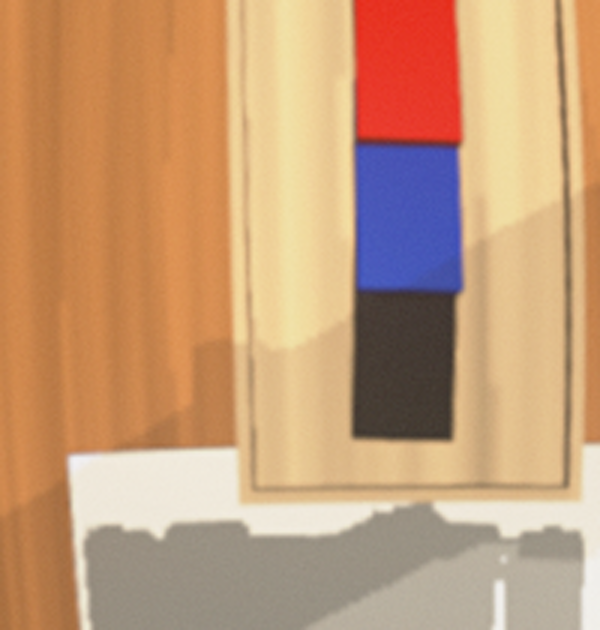

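View pics/t20c.png

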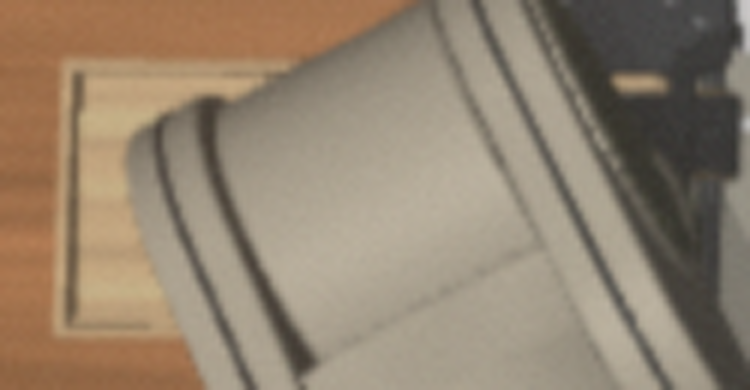

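View pics/s20.png

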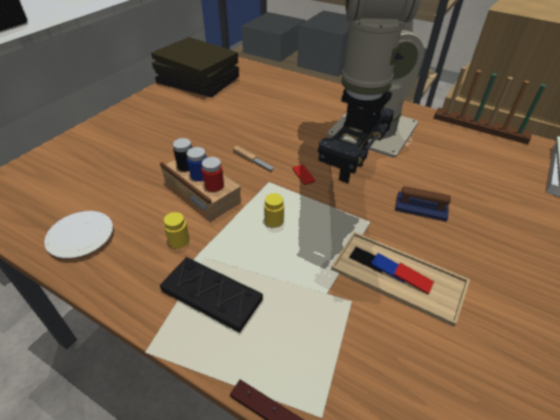

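```bash
python3 -m jog '[[-5,0,-1,0,0,0,0.3],[-5,0,-1,0,0,0,0.3],[-5,0,0,0,0,0,0.3],[-5,0,0,0,0,0,0.3],[0,0,0,0,0,0,0.3],[0,0,0,0,0,0,0.3]]'
python3 - <<'E'
from ov import *
p=cam("top","t21");cv2.imwrite('pics/t21c.png',crop(p,(100,180),(125,65),6))
E
```

```text
time: 40.58
ee_pos: [0.486, -0.0953, 0.2223]
eef_rot: [0.715, 0.699, 0.001, -0.001]
ft_force: [0.2, 0.5, -0.4]
width: 0.0567
```

View pics/t21c.png

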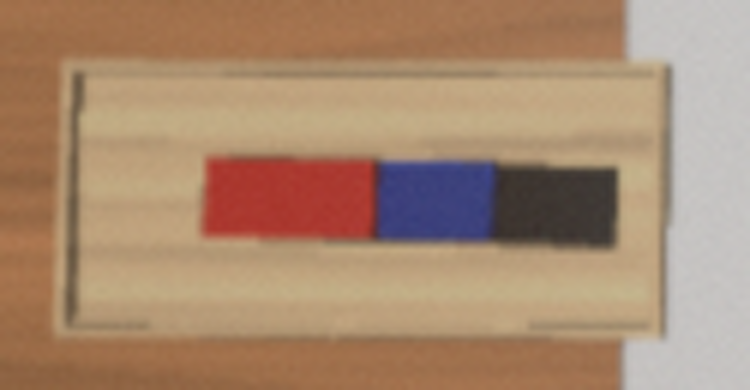

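View pics/t21.png

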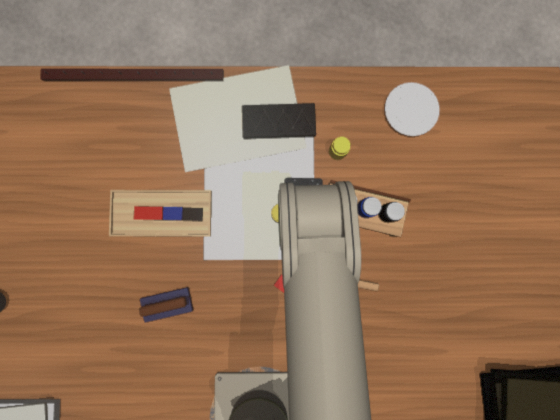

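```bash
python3 -c "
from bench import r
print(r.close_job())"
```

```text
the job is handed in; nothing more can be done
None
```

I finished the job and handed it in at about 40.6 s, with the gripper open and clear of everything; the hand-in gives no verdict.

- **Jars:** black, blue and red stand upright in one straight row along the shelf's centre line. The gaps come to about 8 mm. A top-camera overlay after the red jar went down matched the planned spots within about a pixel (roughly 2.5 mm).
- **Slips:** black, blue and red lie like shingles in one line. From the top camera, the blue slip overlaps the black one by about 28 mm of its 80 mm. The last pictures show about the same overlap of red on blue; I did not work that one out in mm.
- **Red slip:** I used the one farthest from the base. The yellow jar was too close for the gripper to take it across its width. I picked it up by its ends, set it down in a clear spot, and gripped it again across its width.
- **Left alone:** I moved nothing else. In the last overhead view the block and pad looked where they had been, and the arm hid part of the chisel.
- **Forces:** the contact readings I saw while setting things down were at most about 10 N.

**Disagreements:**
- The wrist and top cameras disagreed by about 1–2 mm, which is within the stated calibration.
- The black slip lies about 3 mm off the tray's centre line and turned by about 0.03 rad. I lined the row up with that slip, so it runs back to the centre line at the red end.
- One transfer ended in the wrong place, about 20 cm off. The arm touched nothing, and I corrected it.

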